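# Close the spice tins in the pedal press

### The job

Close the spice tins in the little pedal press: first lift the jug off the press bed by its handle and set it down upright on the cork mat, then stand every one of the steel tins upright on the bed, well under where the slatted platen comes down. Push the pedal right down to its stop with all the tins under the platen, and hold it there for a second so that all the lids go home, then let it spring back up. Finally move all the tins, upright, into the low pale wooden tray, leaving the bowl, dipper and small flat spice tin alone.

Things in the scene. Friction and masses are not known exactly. Their poses are not given: they have to be found in the camera images.
- press: the fixed tin-closing press; origin at the centre of the underside of its steel bed, on the shelf top. Bed 130 mm (x) by 280 mm (y), flat top 20 mm above the origin, no rim. Two posts 100 mm tall stand at x = +105, y = +-155 mm and carry the platen hinge. Posts and pedal are fixed to the bed and move with it
- platen_hinge (a point): middle of the platen's hinge line (along the press's y), 100 mm beyond the bed's centre, z = 83 mm. Open, the slatted platen stands up leaning back away from the robot, top at z = 240 mm. As the pedal goes down it swings over towards the robot within 160 mm of the hinge, ending level 63.5 mm above the bed, over bed x -55 to +65, y +-135 mm. The jug would jam it
- pedal (a joint): pedal angle in rad: 0 = up (rest), 0.5 = fully down at its stop. Springs back by itself and opens the platen. It takes about 3 N at the pad to start and up to about 15 N to reach the stop with tins in the press; press it slowly (5 cm/s or less)
- pedal_pad (a point): point on top of the pedal's dark rubber pad, to push down on. The pedal is a plate 130 mm long (press x) and 60 mm wide beside the bed's -y end, hinged at its far end (press x +55, y -235, z 22 mm), rising towards the robot. This point lies 110 mm from the hinge, at z = 81 mm when up, and goes 52 mm down and 14 mm towards the robot when pressed; it moves with the pedal
- jug: squat white ceramic jug, 104 mm across, 75 mm tall to its rim, 0.38 kg, standing on the press bed at the start; origin at the centre of its underside, z up. A round-bar handle 12 mm thick arches over the mouth along the jug's y axis; a small spout points to its +x
- jug_handle (a point): middle of the arched handle's straight top bar, 116 mm above the jug's underside; the bar runs 28 mm to either side along the jug's y axis; pinch it from above across the jug's x axis; there is 35 mm of room between bar and rim
- mat: round cork mat fixed on the shelf, 136 mm across, 5 mm thick; origin at the centre of its underside
- tray: low fixed pale wooden tray, 250 mm (x) by 120 mm (y) outside, walls 6 mm thick and 12 mm high, floor 6 mm thick; origin at the centre of its underside
- tin_a: plain steel tin, upright cylinder 46 mm across and 60 mm tall, about 0.13 kg, grip it across its body; origin at the centre of its underside. Its push-in lid, a 35 mm disc centred on the top, starts standing 8 mm proud of the tin and sinks to 2.5 mm when pressed home. Only two or three of the four are there (absent: None)
- tin_b: plain steel tin, upright cylinder 46 mm across and 60 mm tall, about 0.13 kg, grip it across its body; origin at the centre of its underside. Its push-in lid, a 35 mm disc centred on the top, starts standing 8 mm proud of the tin and sinks to 2.5 mm when pressed home. Only two or three of the four are there (absent: None)
- tin_c: plain steel tin, upright cylinder 46 mm across and 60 mm tall, about 0.13 kg, grip it across its body; origin at the centre of its underside. Its push-in lid, a 35 mm disc centred on the top, starts standing 8 mm proud of the tin and sinks to 2.5 mm when pressed home. Only two or three of the four are there (absent: None)
- tin_d: plain steel tin, upright cylinder 46 mm across and 60 mm tall, about 0.13 kg, grip it across its body; origin at the centre of its underside. Its push-in lid, a 35 mm disc centred on the top, starts standing 8 mm proud of the tin and sinks to 2.5 mm when pressed home. Only two or three of the four are there (absent: None)
- lid_a (a joint): travel of that tin's lid in m: 0 = as found, standing proud; 0.0055 = as far in as it goes; the press takes it to about 0.0047. It moves stiffly (about 0.7 N) and stays where it is (absent: None)
- lid_b (a joint): travel of that tin's lid in m: 0 = as found, standing proud; 0.0055 = as far in as it goes; the press takes it to about 0.0047. It moves stiffly (about 0.7 N) and stays where it is (absent: None)
- lid_c (a joint): travel of that tin's lid in m: 0 = as found, standing proud; 0.0055 = as far in as it goes; the press takes it to about 0.0047. It moves stiffly (about 0.7 N) and stays where it is (absent: None)
- lid_d (a joint): travel of that tin's lid in m: 0 = as found, standing proud; 0.0055 = as far in as it goes; the press takes it to about 0.0047. It moves stiffly (about 0.7 N) and stays where it is (absent: None)
- bowl: orange melamine bowl 116 mm across, 50 mm tall, a bystander; origin at the centre of its underside
- dipper: grey plastic dipper about 225 mm long, 46 mm tall, lying flat, a bystander; origin on the shelf near mid-length, the handle along its +x
- spice: small flat magnetic spice tin 48 mm across, only 24 mm tall, closed already, a bystander; origin at the centre of its underside
Not all that is in view belongs to the job. Of the things shaped like the jug, the white one is meant.

How it is judged:
By the outcome, as a careful person would: the job done as asked, in the order asked, and still so for the second after the job is handed in, with the robot touching nothing.
Of tin_a, tin_b, tin_c, tin_d only 2 to 3 are there at a start; the rules pass over those that are not, and their reading is None.
At some moment in a run one of tin_a, tin_b, tin_c, tin_d may be knocked a few centimetres aside while the robot is not near it.
It also fails if it takes over 208 s, if anything falls off the work surface, if the arm or the gripper's body presses on something with over 40 N, if the wrist force passes 120 N, or if a joint passes its speed limit or range.

### The arm

A 7-joint arm with a two-finger parallel gripper is mounted at the origin on the work surface. World frame = base frame: x ahead of the robot, y to its left, z up, the work surface at z = 0. Lengths are in m, angles in rad, forces in N, time in s.
With the tool pointing down it reaches from about 0.425 to 0.925 m from the base axis. Payload 6.8 kg.
Tool frame: the origin (TCP) lies at the very end of the fingers, on their centre line; the grasp point (between the pads) lies 19 mm behind it (tcp_to_grasp is the distance from the TCP to the grasp point, in m); z points along the fingers, y is the line along which they close (so a half turn about z gives the same grasp; the last joint's range is limited). The gripper opens to 85 mm and grips with 20 to 120 N. Pads are 22 mm wide; open, the fingers measure 114 mm over their backs; the gripper's body (76 mm by 85 mm) begins 54 mm behind the grasp point. The pads swing forward as they close: fully open they stand 13 mm farther back than shut.
Start: joints at [-1.365, 0.477, 0.022, 1.555, -0.011, 1.109, -0.083], TCP at [0.208, 0.642, 0.231] pointing down, gripper open.
Joint ranges: [-2.96, 2.96], [-0.34, 2.1], [-1.41, 1.46], [0.24, 2.44], [-1.37, 4.51], [0.17, 1.92], [-2.96, 2.96]. Speed limits (rad/s): [2.39, 2.39, 3.14, 3.14, 3.14, 3.14, 3.14].

### API

Orientations are given as a unit quaternion [x, y, z, w].
In Python, from plant import sense, grab_frame, get_calibration, hand_in, tcp_to_grasp gives the robot as it stands.
- The arm moves only by the tool send_rows, never from a script. Its argument "rows" is a list of rows, each an object of numbers: "fingers": the finger opening in mm, from 0 to 85.4; "tx", "ty", "tz": the shift along the tool's x, y, z in units of 0.1 m (1.0 is 0.1 m); "roll": the turn about the tool's z in units of pi/2 rad (1.0 is pi/2 rad). In form: [{"fingers": .., "tx": .., "ty": .., "tz": .., "roll": ..}, ...]. A call has 1 to 5 rows; each row is the pose to reach, as a shift and turn from the pose commanded when the call began, along the tool's axes at that moment; what a row does not reach only later rows make up. A row lasts 1/8 s, in which the tool goes at most 62.5 mm and 10.7 degrees, less where a joint would pass 70% of its speed; a pose out of reach is approached as far as the arm can. A call with a number of a shift or a turn outside -1 to 1 is refused whole. A call with a gripper value outside its range is refused whole. The fingers move at their own pace and stop on an object; "force" is the grip in N (left out, the last holds). Time passes only in rows, so rows that repeat a pose let the fingers close. It gives the time, the measured TCP pose, the force, the opening and the grip force at its end, in the units of the state.
- sense(): the state, without advancing time (a new reading comes with each control period).
- grab_frame(name): name is "scene" or "top"; returns the picture (420x560x3 uint8, blue, green, red); there is no depth.
- get_calibration(name): a dict with "camera_matrix" (3x3 intrinsics, pixels), "distortion" ([k1, k2, p1, p2, k3] as OpenCV has them; the pictures are not rectified), "rvec" (rotation vector, rad) and "tvec" (3), from world to camera coordinates, as OpenCV has them. Camera axes: x right, y down, z forward; pixel columns grow to the right and rows downward; lengths in m; the calibration is good to about 2 mm. A picture is of the moment at which its call begins. get_calibration takes no time and is no camera call.
- hand_in(): hands the job in; it is judged then, once.
The state is a dict: "time_s": time; "joint_positions": joint angles; "qvel": joint speeds; "effort": joint torques, N m; "eef_pos": TCP position; "tool_rot": TCP orientation; "ft_force": force on the tool from outside, world axes, zero at the start; "torque": the same for the moment, N m; "grip_width": finger opening in m; "gripper_force": force on a finger pad.
Only numpy, scipy, OpenCV 4.12 (cv2) and the standard library are available. Lean on these libraries where they do the work, as an engineer would, in place of code of your own. Each camera call takes 0.05 s, during which the arm holds its last target. There are 200 camera calls.

## Working session

There is one attempt and no reset: what is moved stays moved. The work goes in short steps, Python scripts to look and compute and a tool call to move; the robot and the scene stay as the last step left them, time stands still between calls to the robot, and variables do not carry over. Pictures are saved under pics/ and viewed, at most 14 in all, crops included, and the job is handed in when it is done.

Besides the shell and the picture viewer there is one more tool, called after "Request:" as name(argument=value, ...) on one line, values as JSON. send_rows: Moves the arm, as the interface text tells. Shifts and turns lie within -1 to 1; 1 stands for 0.1 m of shift or pi/2 rad of turn. Its arguments: {"type":"object","properties":{"rows":{"type":"array"},"force":{"type":"number"}},"required":["rows"]}

```bash
mkdir -p pics; ls
cat > h.py <<'E'
import numpy as np, cv2
from plant import *
def cal(n):
    c=get_calibration(n); return np.array(c["camera_matrix"],float),np.array(c["distortion"],float),np.array(c["rvec"],float),np.array(c["tvec"],float).reshape(3)
def ray(n,px):
    K,d,r,t=cal(n); R=cv2.Rodrigues(r)[0]
    u=cv2.undistortPoints(np.array([[px]],float),K,d)[0,0]
    return -R.T@t, R.T@np.array([u[0],u[1],1.])
def onz(n,px,z):
    o,v=ray(n,px); return o+v*(z-o[2])/v[2]
def proj(n,P):
    K,d,r,t=cal(n); return cv2.projectPoints(np.array(P,float).reshape(-1,1,3),r,t,K,d)[0][:,0]
E
python3 - <<'E'
from h import *
for n in("scene","top"):
    cv2.imwrite(f"pics/{n}0.png",grab_frame(n)); K,d,r,t=cal(n); print(n,K[0,0],ray(n,(280,210)))
s=sense();print(s["eef_pos"],s["tool_rot"],s["time_s"],tcp_to_grasp)
E
```

```text
pics
scene 393.0890286925445 (array([1.20863141, 0.55422497, 0.71845846]), array([-0.64504049, -0.4759779 , -0.59806274]))
top 446.5291234342665 (array([0.41554621, 0.04158097, 1.33187795]), array([ 0.11285157,  0.03214019, -0.99325813]))
[0.20819858 0.64155768 0.23042747] [ 1.56240923e-01  9.87718646e-01 -8.04270737e-04 -6.50944701e-05] 0.1 0.0187
```

View pics/scene0.png

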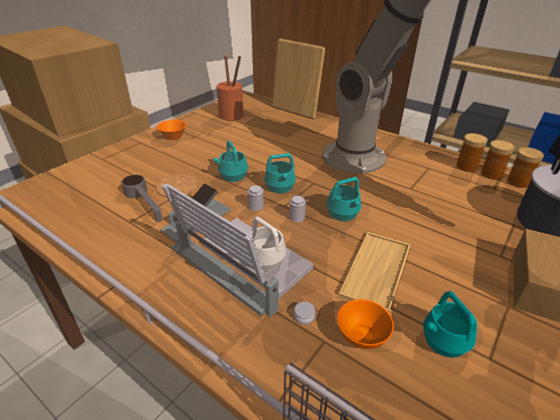

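View pics/top0.png

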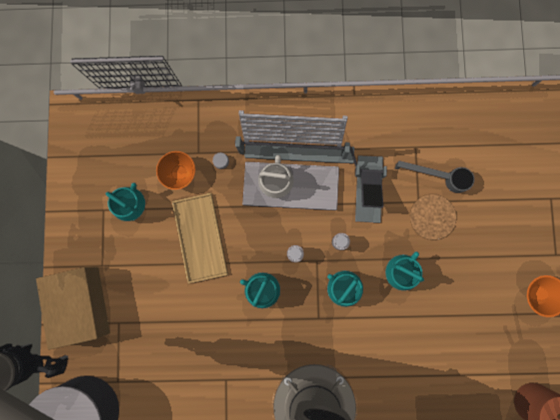

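The top view shows the white jug on the bed at (275,177), with teal jugs as look-alikes at (127,203), (262,290), (345,288) and (405,271). Tall tins stand at (295,254) and (341,241), and the flat round thing at (220,160) is the spice tin, to be left alone. The mat is at (433,217), the tray at (200,238) and the pedal pad at about (372,195). I choose the white jug and the two tall tins.

Run:
```python
from h import *
im=cv2.imread("pics/top0.png"); 
c=cv2.resize(im[100:290,170:470],None,fx=2.6,fy=2.6,interpolation=cv2.INTER_CUBIC); cv2.imwrite("pics/crop1.png",c)
hsv=cv2.cvtColor(im,cv2.COLOR_BGR2HSV)
f=lambda px,z:np.round(onz("top",px,z),4)
for nm,px,z in[("tin1",(295,254),.066),("tin2",(341,241),.066),("mat",(433,217),.005),("tray",(200,238),.012),("jugrim",(275,177),.075+.02)]: print(nm,f(px,z))
for nm,px in[("FL",(246,163)),("FR",(338,166)),("NL",(243,206)),("NR",(337,209))]: print(nm,f(px,.02))
```

```text
tin1 [0.4334 0.0428 0.066 ]
tin2 [ 0.467 -0.088  0.066]
mat [ 0.5342 -0.3695  0.005 ]
tray [0.4878 0.3233 0.012 ]
jugrim [0.6498 0.0937 0.095 ]
FL [0.7088 0.183  0.02  ]
FR [ 0.6924 -0.0918  0.02  ]
NL [0.5792 0.1935 0.02  ]
NR [ 0.5634 -0.0843  0.02  ]
```

View pics/crop1.png

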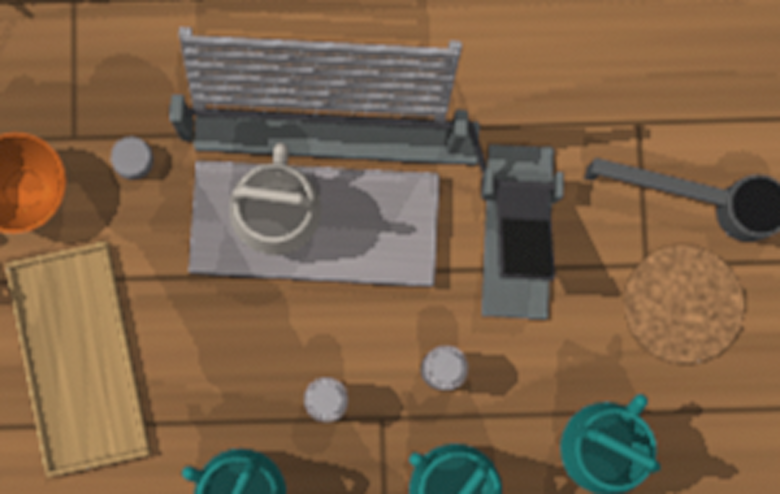

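The crop confirms the white jug on the bed, with its bar from (235,192) to (300,199) and its spout pointing away from the robot. The two proud-lidded tins are at (326,400) and (445,368).

```bash
cat >> h.py <<'E'
def go(P=None):
    "tool-frame shift (units of 0.1 m) from measured pose to world point P"
    from scipy.spatial.transform import Rotation as R
    s=sense(); return np.round(R.from_quat(s["tool_rot"]).as_matrix().T@(np.array(P)-s["eef_pos"])*10,3)
def yaw():
    from scipy.spatial.transform import Rotation as R
    M=R.from_quat(sense()["tool_rot"]).as_matrix(); return np.degrees(np.arctan2(M[1,1],M[0,1]))
E
python3 - <<'E'
from h import *
q=lambda c:(170+c[0]/2.6,100+c[1]/2.6)
a,b=onz("top",q((235,192)),.136),onz("top",q((302,199)),.136)
print("handle",(a+b)/2,"jug x yaw",np.degrees(np.arctan2(*(a-b)[1::-1]*[1,1])),a-b)
print("rim",onz("top",q((272,205)),.095), "spout",onz("top",q((280,153)),.09))
# press
C=np.array([onz("top",p,.02)[:2] for p in[(246,163),(338,166),(243,206),(337,209)]]).mean(0)
C=np.array([onz("top",q(c),.02)[:2] for c in[(195,160),(438,172),(189,273),(433,286)]]);print(C,C.mean(0))
d=C[0]-C[1]+C[2]-C[3];th=np.arctan2(-d[0],d[1]);print("yaw",np.degrees(th))
R=np.array([[np.cos(th),-np.sin(th)],[np.sin(th),np.cos(th)]])
print("pad",C.mean(0)+R@[-.038,-.235],"pad from px",onz("top",q((527,248)),.081))
for y in(.045,-.045):print("slot",C.mean(0)+R@[.0,y])
print("tray corners",[onz("top",q(c),.012)[:2].round(3) for c in[(5,263),(106,243),(152,455),(47,476)]])
print("tins",onz("top",q((326,399)),.068),onz("top",q((445,368)),.068),"mat",onz("top",q((685,304)),.005))
print(yaw())
for n,px in(("t1",(297,199)),("t2",(256,189))):print(onz("scene",px,.068))
E
```

```text
handle [0.64713401 0.09663168 0.136     ] jug x yaw 82.46253394750434 [0.00925942 0.06997868 0.        ]
rim [0.64454976 0.09490397 0.095     ] spout [0.70274636 0.08526797 0.09      ]
[[ 0.71333326  0.1859064 ]
 [ 0.69188528 -0.09312883]
 [ 0.58225112  0.19438489]
 [ 0.56047757 -0.0828653 ]] [0.63698681 0.05107429]
yaw -4.442766400453948
pad [ 0.58089713 -0.18027598] pad from px [ 0.59268529 -0.18027419  0.081     ]
slot [0.64047265 0.09593907]
slot [0.63350096 0.00620951]
tray corners [array([0.6  , 0.407]), array([0.62 , 0.291]), array([0.377, 0.24 ]), array([0.356, 0.359])]
tins [0.4348381 0.0416835 0.068    ] [ 0.46535527 -0.08822279  0.068     ] mat [ 0.53436533 -0.37082724  0.005     ]
72.02244287659096
[0.43491962 0.04368366 0.068     ]
[ 0.46680501 -0.08286034  0.068     ]
```

Request:
send_rows(rows=[{"fingers":60,"roll":0.867},{"fingers":60,"roll":0.867},{"fingers":60,"roll":0.867},{"fingers":60,"roll":0.867},{"fingers":60,"roll":0.867}], force=50)

```text
schema error: expected keys fingers, tx, ty, tz, roll
```

```bash
python3 -c "
from h import *;print(yaw(),go([.647,.097,.23]),sense()['joint_positions'])"
```

```text
72.02244287659096 [-5.855 -3.825  0.011] [-1.36512749  0.47774364  0.02236288  1.55630113 -0.01150439  1.10929013
 -0.08309926]
```

Request:
send_rows(rows=[{"fingers":60,"tx":0,"ty":0,"tz":0,"roll":0.867},{"fingers":60,"tx":0,"ty":0,"tz":0,"roll":0.867},{"fingers":60,"tx":0,"ty":0,"tz":0,"roll":0.867},{"fingers":60,"tx":0,"ty":0,"tz":0,"roll":0.867},{"fingers":60,"tx":0,"ty":0,"tz":0,"roll":0.867}], force=50)

```text
time_s: 0.72
eef_pos: [0.2082, 0.6417, 0.2307]
tool_rot: [0.588, 0.809, -0.0, 0.0]
ft_force: [0.2, 0.7, 0.2]
grip_width: 0.0599
gripper_force: 0.0
```

```bash
python3 -c "
from h import *;print(yaw(),go([.647,.097,.23]),sense()['joint_positions'])"
```

```text
17.953552281807088 [-6.534  2.495  0.012] [-1.50825289  0.48311168  0.22696042  1.56730551 -0.11723007  1.10561802
 -0.94028434]
```

Request:
send_rows(rows=[{"fingers":60,"tx":0,"ty":0,"tz":0,"roll":0.266},{"fingers":60,"tx":0,"ty":0,"tz":0,"roll":0.266},{"fingers":60,"tx":0,"ty":0,"tz":0,"roll":0.266}])

```text
time_s: 1.1
eef_pos: [0.2081, 0.6418, 0.2307]
tool_rot: [0.742, 0.67, -0.0, 0.0]
ft_force: [-0.2, -0.1, 0.8]
grip_width: 0.0601
gripper_force: 0.0
```

Request:
send_rows(rows=[{"fingers":60,"tx":-1,"ty":1,"tz":0,"roll":0},{"fingers":60,"tx":-1,"ty":1,"tz":0,"roll":0},{"fingers":60,"tx":-1,"ty":1,"tz":0,"roll":0}])

```text
time_s: 1.48
eef_pos: [0.302, 0.5284, 0.2313]
tool_rot: [0.743, 0.669, -0.0, 0.001]
ft_force: [-0.6, 1.0, 0.1]
grip_width: 0.0605
gripper_force: 0.0
```

Request:
send_rows(rows=[{"fingers":60,"tx":-1,"ty":1,"tz":0,"roll":0},{"fingers":60,"tx":-1,"ty":1,"tz":0,"roll":0},{"fingers":60,"tx":-1,"ty":1,"tz":0,"roll":0}])

```text
time_s: 1.85
eef_pos: [0.3906, 0.4196, 0.2314]
tool_rot: [0.743, 0.669, -0.0, 0.001]
ft_force: [0.2, 0.7, -0.5]
grip_width: 0.0599
gripper_force: 0.0
```

Request:
send_rows(rows=[{"fingers":60,"tx":-1,"ty":1,"tz":0,"roll":0},{"fingers":60,"tx":-1,"ty":1,"tz":0,"roll":0},{"fingers":60,"tx":-1,"ty":1,"tz":0,"roll":0}])

```text
time_s: 2.22
eef_pos: [0.4797, 0.3109, 0.2314]
tool_rot: [0.743, 0.67, 0.0, 0.001]
ft_force: [0.2, 0.4, 0.6]
grip_width: 0.06
gripper_force: 0.0
```

Request:
send_rows(rows=[{"fingers":60,"tx":-1,"ty":1,"tz":0,"roll":0},{"fingers":60,"tx":-1,"ty":1,"tz":0,"roll":0},{"fingers":60,"tx":-1,"ty":1,"tz":0,"roll":0}])

```text
time_s: 2.6
eef_pos: [0.569, 0.2021, 0.2313]
tool_rot: [0.742, 0.67, -0.0, 0.001]
ft_force: [-0.4, -0.2, -0.3]
grip_width: 0.06
gripper_force: 0.0
```

```bash
python3 -c "
from h import *;print(yaw(),go([.647,.097,.23]),sense()['eef_pos'],sense()['joint_positions'])"
```

```text
-5.866972680047102 [-0.965  0.883  0.015] [0.56900099 0.20206023 0.23127419] [-0.82058688  0.38680468  0.49275582  1.75903829 -0.20609071  1.04687358
 -0.3573984 ]
```

Go over the handle, then take a close look from both cameras.

Request:
send_rows(rows=[{"fingers":60,"tx":-0.965,"ty":0.883,"tz":0.3,"roll":0},{"fingers":60,"tx":-0.965,"ty":0.883,"tz":0.3,"roll":0},{"fingers":60,"tx":-0.965,"ty":0.883,"tz":0.3,"roll":0},{"fingers":60,"tx":-0.965,"ty":0.883,"tz":0.3,"roll":0}])

```text
time_s: 3.1
eef_pos: [0.6451, 0.1018, 0.2005]
tool_rot: [0.741, 0.672, -0.0, -0.001]
ft_force: [-1.2, 0.7, 1.5]
grip_width: 0.06
gripper_force: 0.0
```

Run:
```python
from h import *
im=grab_frame("scene"); t=grab_frame("top")
a=cv2.resize(im[150:330,150:350],None,fx=3,fy=3,interpolation=cv2.INTER_CUBIC);cv2.imwrite("pics/c2.png",a)
p=sense()["eef_pos"]; print(p, proj("scene",[p,[.647,.097,.136],[.6425,.063,.136],[.651,.130,.136]]))
```

```text
[0.64475453 0.10340312 0.20111038] [[267.70246356 202.46491263]
 [265.24274917 224.37938225]
 [255.35208071 218.06332572]
 [275.33796544 230.68400389]]
```

View pics/c2.png

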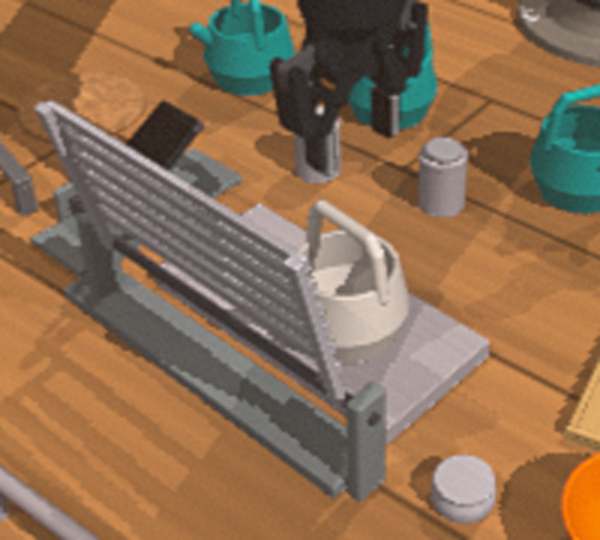

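The crop shows the bar's ends at about px (258,218) and (276,232), which matches the prediction, so I descend.

Request:
send_rows(rows=[{"fingers":60,"tx":0,"ty":0,"tz":0,"roll":0},{"fingers":60,"tx":0,"ty":0,"tz":0,"roll":0}])

```text
time_s: 3.45
eef_pos: [0.6452, 0.1015, 0.2016]
tool_rot: [0.74, 0.672, 0.0, -0.0]
ft_force: [0.0, 0.1, -0.4]
grip_width: 0.0597
gripper_force: 0.0
```

```bash
python3 -c "
from h import *;print(yaw(),go([.647,.097,.117]),sense()['eef_pos'])"
```

```text
-5.5222216344655894 [-0.044  0.022  0.846] [0.64521179 0.10150828 0.20161504]
```

Request:
send_rows(rows=[{"fingers":60,"tx":-0.04,"ty":0.02,"tz":0.4,"roll":0.02},{"fingers":60,"tx":-0.04,"ty":0.02,"tz":0.7,"roll":0.02},{"fingers":60,"tx":-0.04,"ty":0.02,"tz":0.85,"roll":0.02},{"fingers":60,"tx":-0.04,"ty":0.02,"tz":0.85,"roll":0.02}])

```text
time_s: 3.95
eef_pos: [0.6466, 0.0961, 0.1157]
tool_rot: [0.751, 0.66, -0.001, -0.0]
ft_force: [0.8, 0.4, 0.2]
grip_width: 0.0601
gripper_force: 0.0
```

Request:
send_rows(rows=[{"fingers":5,"tx":0,"ty":0,"tz":0,"roll":0},{"fingers":5,"tx":0,"ty":0,"tz":0,"roll":0},{"fingers":5,"tx":0,"ty":0,"tz":0,"roll":0},{"fingers":5,"tx":0,"ty":0,"tz":0,"roll":0},{"fingers":5,"tx":0,"ty":0,"tz":0,"roll":0}])

```text
time_s: 4.58
eef_pos: [0.6481, 0.0964, 0.1172]
tool_rot: [0.751, 0.66, 0.001, 0.0]
ft_force: [1.8, 2.6, 4.9]
grip_width: 0.0099
gripper_force: 49.0
```

Request:
send_rows(rows=[{"fingers":5,"tx":0,"ty":0,"tz":0,"roll":0},{"fingers":5,"tx":0,"ty":0,"tz":0,"roll":0},{"fingers":5,"tx":0,"ty":0,"tz":-0.1,"roll":0},{"fingers":5,"tx":0,"ty":0,"tz":-0.2,"roll":0},{"fingers":5,"tx":0,"ty":0,"tz":-0.2,"roll":0}])

```text
time_s: 5.2
eef_pos: [0.6473, 0.0956, 0.137]
tool_rot: [0.752, 0.66, 0.0, 0.0]
ft_force: [0.8, -0.1, -4.5]
grip_width: 0.0102
gripper_force: 48.9
```

Request:
send_rows(rows=[{"fingers":5,"tx":0,"ty":0,"tz":-0.3,"roll":0},{"fingers":5,"tx":0,"ty":0,"tz":-0.6,"roll":0},{"fingers":5,"tx":0,"ty":0,"tz":-0.95,"roll":0},{"fingers":5,"tx":0,"ty":0,"tz":-0.95,"roll":0}])

```text
time_s: 5.7
eef_pos: [0.6487, 0.0956, 0.2338]
tool_rot: [0.752, 0.66, 0.002, 0.001]
ft_force: [0.1, -0.5, -4.1]
grip_width: 0.0103
gripper_force: 49.0
```

Request:
send_rows(rows=[{"fingers":5,"tx":-0.2,"ty":-0.02,"tz":0,"roll":0},{"fingers":5,"tx":-0.45,"ty":-0.05,"tz":0,"roll":0},{"fingers":5,"tx":-0.7,"ty":-0.08,"tz":0,"roll":0},{"fingers":5,"tx":-0.95,"ty":-0.11,"tz":0,"roll":0}])

```text
time_s: 6.2
eef_pos: [0.623, 0.0002, 0.2309]
tool_rot: [0.752, 0.659, -0.0, -0.0]
ft_force: [0.3, -0.2, -3.8]
grip_width: 0.0101
gripper_force: 49.0
```

Request:
send_rows(rows=[{"fingers":5,"tx":-0.25,"ty":-0.03,"tz":0,"roll":0},{"fingers":5,"tx":-0.5,"ty":-0.05,"tz":0,"roll":0},{"fingers":5,"tx":-0.75,"ty":-0.08,"tz":0,"roll":0},{"fingers":5,"tx":-0.95,"ty":-0.11,"tz":0,"roll":0}])

```text
time_s: 6.7
eef_pos: [0.5999, -0.0923, 0.2314]
tool_rot: [0.752, 0.659, -0.0, 0.0]
ft_force: [-0.7, -0.7, -3.9]
grip_width: 0.0102
gripper_force: 49.0
```

Request:
send_rows(rows=[{"fingers":5,"tx":-0.25,"ty":-0.03,"tz":0,"roll":0},{"fingers":5,"tx":-0.5,"ty":-0.05,"tz":0,"roll":0},{"fingers":5,"tx":-0.75,"ty":-0.08,"tz":0,"roll":0},{"fingers":5,"tx":-0.95,"ty":-0.11,"tz":0,"roll":0}])

```text
time_s: 7.2
eef_pos: [0.5768, -0.1843, 0.2313]
tool_rot: [0.752, 0.659, -0.0, 0.0]
ft_force: [-0.3, 0.0, -4.2]
grip_width: 0.0099
gripper_force: 49.0
```

Request:
send_rows(rows=[{"fingers":5,"tx":-0.25,"ty":-0.03,"tz":0,"roll":0},{"fingers":5,"tx":-0.5,"ty":-0.05,"tz":0,"roll":0},{"fingers":5,"tx":-0.75,"ty":-0.08,"tz":0,"roll":0},{"fingers":5,"tx":-0.95,"ty":-0.11,"tz":0,"roll":0}])

```text
time_s: 7.7
eef_pos: [0.5537, -0.2767, 0.2313]
tool_rot: [0.752, 0.66, 0.0, -0.0]
ft_force: [-0.5, -0.3, -4.5]
grip_width: 0.0101
gripper_force: 49.0
```

```bash
python3 -c "
from h import *;s=sense();print(yaw(),go([.5343,-.3708,.102]),s['eef_pos'],s['grip_width'],s['joint_positions'])"
```

```text
-7.468096818088056 [-0.959 -0.07   1.293] [ 0.55371371 -0.27666269  0.23126048] 0.010086285621669131 [-0.07906833  0.43204506  0.59807668  1.72684815 -0.2726454   1.06679392
  0.47888542]
```

Request:
send_rows(rows=[{"fingers":5,"tx":-0.25,"ty":-0.02,"tz":0,"roll":0},{"fingers":5,"tx":-0.5,"ty":-0.04,"tz":0,"roll":0},{"fingers":5,"tx":-0.75,"ty":-0.05,"tz":0.1,"roll":0},{"fingers":5,"tx":-0.96,"ty":-0.07,"tz":0.3,"roll":0},{"fingers":5,"tx":-0.96,"ty":-0.07,"tz":0.3,"roll":0}])

```text
time_s: 8.32
eef_pos: [0.5328, -0.3711, 0.1997]
tool_rot: [0.752, 0.659, -0.001, -0.001]
ft_force: [-1.0, 0.6, -5.3]
grip_width: 0.01
gripper_force: 49.0
```

Request:
send_rows(rows=[{"fingers":5,"tx":0,"ty":0,"tz":0.25,"roll":0},{"fingers":5,"tx":0,"ty":0,"tz":0.5,"roll":0},{"fingers":5,"tx":0,"ty":0,"tz":0.7,"roll":0},{"fingers":5,"tx":0,"ty":0,"tz":0.85,"roll":0},{"fingers":5,"tx":0,"ty":0,"tz":0.9,"roll":0}])

```text
time_s: 8.95
eef_pos: [0.5349, -0.3691, 0.1105]
tool_rot: [0.751, 0.66, -0.0, -0.001]
ft_force: [-0.4, 0.2, -3.7]
grip_width: 0.0101
gripper_force: 49.0
```

```bash
python3 -c "
from h import *;s=sense();print(yaw(),go([.5343,-.3708,.102]),s['eef_pos'],s['ft_force'])
cv2.imwrite('pics/t3.png',cv2.resize(grab_frame('top')[130:300,200:480],None,fx=2.5,fy=2.5))"
```

```text
-7.416671609659405 [-0.017 -0.003  0.085] [ 0.53487047 -0.3691452   0.11046854] [-0.37713743  0.16296496 -3.68607066]
```

View pics/t3.png

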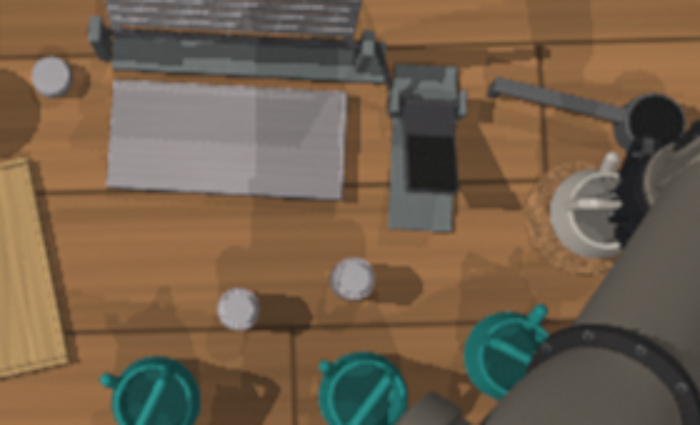

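The jug hangs upright above the mat, with its rim centred near (590,215) in the crop. I lower it the last 8 mm and release.

Request:
send_rows(rows=[{"fingers":5,"tx":0,"ty":0,"tz":0.04,"roll":0},{"fingers":5,"tx":0,"ty":0,"tz":0.07,"roll":0},{"fingers":5,"tx":0,"ty":0,"tz":0.09,"roll":0},{"fingers":5,"tx":0,"ty":0,"tz":0.09,"roll":0}])

```text
time_s: 9.5
eef_pos: [0.5352, -0.3696, 0.1025]
tool_rot: [0.751, 0.66, 0.0, 0.0]
ft_force: [0.4, -0.2, -3.5]
grip_width: 0.0102
gripper_force: 49.0
```

Request:
send_rows(rows=[{"fingers":50,"tx":0,"ty":0,"tz":0,"roll":0},{"fingers":50,"tx":0,"ty":0,"tz":0,"roll":0},{"fingers":50,"tx":0,"ty":0,"tz":0,"roll":0},{"fingers":50,"tx":0,"ty":0,"tz":0,"roll":0}])

```text
time_s: 10.0
eef_pos: [0.5351, -0.3697, 0.1025]
tool_rot: [0.751, 0.66, 0.0, 0.0]
ft_force: [0.8, 1.1, 0.4]
grip_width: 0.0498
gripper_force: 0.0
```

Request:
send_rows(rows=[{"fingers":50,"tx":0,"ty":0,"tz":-0.3,"roll":0},{"fingers":50,"tx":0,"ty":0,"tz":-0.6,"roll":0},{"fingers":50,"tx":0,"ty":0,"tz":-0.95,"roll":0},{"fingers":50,"tx":0,"ty":0,"tz":-0.95,"roll":0}])

```text
time_s: 10.5
eef_pos: [0.5363, -0.371, 0.2004]
tool_rot: [0.752, 0.66, 0.001, 0.003]
ft_force: [-0.4, -0.1, -0.9]
grip_width: 0.0499
gripper_force: 0.0
```

```bash
python3 -c "
from h import *;s=sense();print(yaw(),go([.466,-.087,.2]),s['eef_pos'],s['ft_force'])"
```

```text
-7.450112838024349 [ 2.725 -1.066 -0.007] [ 0.53632388 -0.37096694  0.20040022] [-0.41709417 -0.12689406 -0.92447034]
```

Request:
send_rows(rows=[{"fingers":50,"tx":0.5,"ty":-0.18,"tz":0,"roll":0},{"fingers":50,"tx":0.91,"ty":-0.355,"tz":0,"roll":0},{"fingers":50,"tx":0.91,"ty":-0.355,"tz":0,"roll":0}])

```text
time_s: 10.88
eef_pos: [0.511, -0.2705, 0.196]
tool_rot: [0.75, 0.662, 0.0, -0.002]
ft_force: [0.5, 0.5, 0.9]
grip_width: 0.0502
gripper_force: 0.0
```

Request:
send_rows(rows=[{"fingers":80,"tx":0.5,"ty":-0.18,"tz":0,"roll":0},{"fingers":80,"tx":0.91,"ty":-0.355,"tz":0,"roll":0},{"fingers":80,"tx":0.91,"ty":-0.355,"tz":0,"roll":0}])

```text
time_s: 11.25
eef_pos: [0.4877, -0.1772, 0.1966]
tool_rot: [0.75, 0.661, 0.0, -0.001]
ft_force: [0.0, -1.0, 0.3]
grip_width: 0.0804
gripper_force: 0.0
```

Request:
send_rows(rows=[{"fingers":80,"tx":0.5,"ty":-0.18,"tz":0,"roll":0},{"fingers":80,"tx":0.91,"ty":-0.355,"tz":0,"roll":0},{"fingers":80,"tx":0.91,"ty":-0.355,"tz":0,"roll":0},{"fingers":80,"tx":0.91,"ty":-0.355,"tz":0,"roll":0}])

```text
time_s: 11.75
eef_pos: [0.4653, -0.0867, 0.1974]
tool_rot: [0.752, 0.659, -0.0, 0.001]
ft_force: [-0.3, 0.3, -0.6]
grip_width: 0.0799
gripper_force: 0.0
```

```bash
python3 -c "
from h import *;s=sense();print(yaw(),go([.466,-.087,.021]),s['eef_pos'],s['joint_positions'])
cv2.imwrite('pics/s4.png',cv2.resize(grab_frame('scene')[120:340,80:400],None,fx=2.4,fy=2.4))
print((proj('scene',[[.466,-.087,.068],[.4348,.0425,.068]])-[80,120])*2.4)"
```

```text
-7.524296597098885 [-1.000e-03  6.000e-03  1.764e+00] [ 0.46528085 -0.08668376  0.1973999 ] [-0.46158284  0.19854443  0.58803471  2.09018298 -0.14024411  0.8895757
  0.0745862 ]
[[420.24528242 164.18947707]
 [520.04671272 189.20890675]]
```

View pics/s4.png

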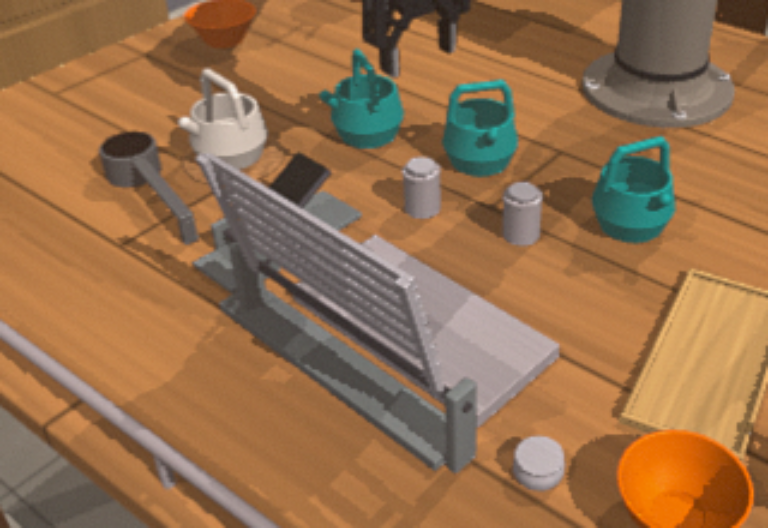

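The scene view shows the jug upright on the mat. The tins are at the predicted pixels, (421,163) and (521,187), and there is no third one. I grasp the first.

Request:
send_rows(rows=[{"fingers":74,"tx":0,"ty":0,"tz":0.3,"roll":0},{"fingers":74,"tx":0,"ty":0,"tz":0.6,"roll":0},{"fingers":74,"tx":0,"ty":0,"tz":0.9,"roll":0},{"fingers":74,"tx":0,"ty":0,"tz":0.9,"roll":0}])

```text
time_s: 12.3
eef_pos: [0.4634, -0.0868, 0.1058]
tool_rot: [0.752, 0.659, -0.002, -0.001]
ft_force: [0.1, -0.7, -0.2]
grip_width: 0.0739
gripper_force: 0.0
```

Request:
send_rows(rows=[{"fingers":74,"tx":0,"ty":0,"tz":0.25,"roll":0},{"fingers":74,"tx":0,"ty":0,"tz":0.5,"roll":0},{"fingers":74,"tx":0,"ty":0,"tz":0.75,"roll":0},{"fingers":74,"tx":0,"ty":0,"tz":0.86,"roll":0},{"fingers":74,"tx":0,"ty":0,"tz":0.86,"roll":0}])

```text
time_s: 12.92
eef_pos: [0.4651, -0.0857, 0.0216]
tool_rot: [0.752, 0.659, -0.0, 0.0]
ft_force: [0.0, 0.5, 1.3]
grip_width: 0.0744
gripper_force: 0.0
```

Request:
send_rows(rows=[{"fingers":30,"tx":0,"ty":0,"tz":0,"roll":0},{"fingers":30,"tx":0,"ty":0,"tz":0,"roll":0},{"fingers":30,"tx":0,"ty":0,"tz":0,"roll":0},{"fingers":30,"tx":0,"ty":0,"tz":0,"roll":0},{"fingers":30,"tx":0,"ty":0,"tz":0,"roll":0}], force=30)

```text
time_s: 13.55
eef_pos: [0.4657, -0.0853, 0.0224]
tool_rot: [0.751, 0.66, 0.001, 0.001]
ft_force: [0.2, -0.1, 6.7]
grip_width: 0.0458
gripper_force: 30.0
```

Request:
send_rows(rows=[{"fingers":30,"tx":0,"ty":0,"tz":0,"roll":0},{"fingers":30,"tx":0,"ty":0,"tz":-0.2,"roll":0},{"fingers":30,"tx":0,"ty":0,"tz":-0.5,"roll":0},{"fingers":30,"tx":0,"ty":0,"tz":-0.8,"roll":0},{"fingers":30,"tx":0,"ty":0,"tz":-0.8,"roll":0}])

```text
time_s: 14.18
eef_pos: [0.4662, -0.085, 0.1033]
tool_rot: [0.751, 0.66, 0.002, 0.001]
ft_force: [-0.2, -0.3, -1.8]
grip_width: 0.0453
gripper_force: 31.4
```

```bash
python3 -c "
from h import *;s=sense();print(yaw(),go([.6335,.006,.1]),s['eef_pos'],s['grip_width'])"
```

```text
-7.424556576565417 [1.119 1.541 0.041] [ 0.46623448 -0.08504942  0.10330249] 0.04528457096868485
```

Request:
send_rows(rows=[{"fingers":30,"tx":0.19,"ty":0.25,"tz":0,"roll":0},{"fingers":30,"tx":0.38,"ty":0.5,"tz":0,"roll":0},{"fingers":30,"tx":0.56,"ty":0.77,"tz":0,"roll":0}])

```text
time_s: 14.55
eef_pos: [0.5482, -0.0387, 0.1003]
tool_rot: [0.751, 0.66, -0.001, -0.001]
ft_force: [0.1, -0.5, -1.0]
grip_width: 0.0457
gripper_force: 31.4
```

Request:
send_rows(rows=[{"fingers":30,"tx":0.19,"ty":0.25,"tz":0,"roll":0},{"fingers":30,"tx":0.38,"ty":0.5,"tz":0,"roll":0},{"fingers":30,"tx":0.56,"ty":0.77,"tz":0,"roll":0},{"fingers":30,"tx":0.56,"ty":0.77,"tz":0,"roll":0}])

```text
time_s: 15.05
eef_pos: [0.6331, 0.0083, 0.0999]
tool_rot: [0.75, 0.661, 0.0, -0.0]
ft_force: [-0.2, 0.7, -1.6]
grip_width: 0.0455
gripper_force: 31.5
```

Request:
send_rows(rows=[{"fingers":30,"tx":0,"ty":0,"tz":0.2,"roll":0},{"fingers":30,"tx":0,"ty":0,"tz":0.4,"roll":0},{"fingers":30,"tx":0,"ty":0,"tz":0.55,"roll":0},{"fingers":30,"tx":0,"ty":0,"tz":0.55,"roll":0}])

```text
time_s: 15.55
eef_pos: [0.6305, 0.0057, 0.0445]
tool_rot: [0.752, 0.66, -0.001, -0.001]
ft_force: [-0.0, -0.6, -0.9]
grip_width: 0.0454
gripper_force: 31.8
```

```bash
python3 -c "
from h import *;s=sense();print(yaw(),go([.6335,.006,.0425]),s['eef_pos'],s['grip_width'],s['ft_force'])"
```

```text
-7.468480124310949 [0.007 0.029 0.02 ] [0.63053704 0.00566626 0.04454853] 0.04538460162045625 [-0.01801558 -0.60957115 -0.93906558]
```

Request:
send_rows(rows=[{"fingers":30,"tx":0,"ty":0.03,"tz":0.02,"roll":0},{"fingers":30,"tx":0,"ty":0.03,"tz":0.025,"roll":0},{"fingers":74,"tx":0,"ty":0.03,"tz":0.025,"roll":0},{"fingers":74,"tx":0,"ty":0.03,"tz":0.025,"roll":0},{"fingers":74,"tx":0,"ty":0.03,"tz":0.025,"roll":0}])

```text
time_s: 16.18
eef_pos: [0.635, 0.0057, 0.0441]
tool_rot: [0.751, 0.66, 0.0, 0.0]
ft_force: [0.5, 0.5, 0.6]
grip_width: 0.0739
gripper_force: 0.0
```

Request:
send_rows(rows=[{"fingers":74,"tx":0,"ty":0,"tz":0,"roll":0},{"fingers":74,"tx":0,"ty":0,"tz":-0.2,"roll":0},{"fingers":74,"tx":0,"ty":0,"tz":-0.6,"roll":0},{"fingers":74,"tx":0,"ty":0,"tz":-1,"roll":0},{"fingers":74,"tx":0,"ty":0,"tz":-1,"roll":0}])

```text
time_s: 16.8
eef_pos: [0.6376, 0.0052, 0.1487]
tool_rot: [0.752, 0.66, 0.003, 0.002]
ft_force: [0.3, 0.4, 0.2]
grip_width: 0.074
gripper_force: 0.0
```

```bash
python3 -c "
from h import *;s=sense();print(yaw(),go([.4348,.0425,.14]),s['eef_pos'],s['grip_width'],s['ft_force'])"
```

```text
-7.467629958614769 [ 0.106 -2.06   0.072] [0.63758307 0.00522312 0.14869548] 0.07400345390049039 [0.32391347 0.39273868 0.22702381]
```

Request:
send_rows(rows=[{"fingers":74,"tx":0.05,"ty":-0.5,"tz":0,"roll":0},{"fingers":74,"tx":0.05,"ty":-1,"tz":0,"roll":0},{"fingers":74,"tx":0.05,"ty":-1,"tz":0,"roll":0}])

```text
time_s: 17.18
eef_pos: [0.5319, 0.0239, 0.1432]
tool_rot: [0.751, 0.66, -0.001, -0.002]
ft_force: [0.1, -0.4, 0.1]
grip_width: 0.0742
gripper_force: 0.0
```

Request:
send_rows(rows=[{"fingers":74,"tx":0.05,"ty":-0.5,"tz":0,"roll":0},{"fingers":74,"tx":0.05,"ty":-1,"tz":0,"roll":0},{"fingers":74,"tx":0.05,"ty":-1,"tz":0,"roll":0},{"fingers":74,"tx":0.05,"ty":-1,"tz":0,"roll":0},{"fingers":74,"tx":0.05,"ty":-1,"tz":0,"roll":0}])

```text
time_s: 17.8
eef_pos: [0.4396, 0.0413, 0.1442]
tool_rot: [0.752, 0.66, 0.001, 0.001]
ft_force: [-0.2, -0.6, 0.4]
grip_width: 0.0742
gripper_force: 0.0
```

```bash
python3 -c "
from h import *;s=sense();print(yaw(),go([.4348,.0425,.022]),s['eef_pos'],s['joint_positions'])
cv2.imwrite('pics/s5.png',cv2.resize(grab_frame('scene')[120:340,80:400],None,fx=2.4,fy=2.4))
print((proj('scene',[[.6335,.006,.088],[.4348,.0425,.068]])-[80,120])*2.4)"
```

```text
-7.469691177268898 [ 0.005 -0.051  1.222] [0.4396056  0.0413437  0.14421212] [-0.73488883  0.23265314  0.57480182  2.20779274 -0.18526319  0.7444099
 -0.1660831 ]
[[386.34388506 246.7930952 ]
 [520.04671272 189.20890675]]
```

View pics/s5.png

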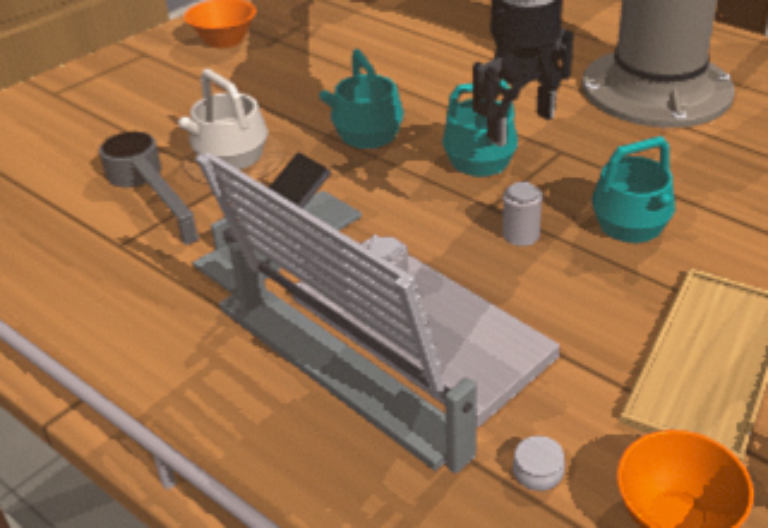

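The first tin stands on the bed at (386,247), and the second is still at (521,187). I descend and grasp it.

Request:
send_rows(rows=[{"fingers":74,"tx":0,"ty":-0.05,"tz":0.2,"roll":0},{"fingers":74,"tx":0,"ty":-0.05,"tz":0.5,"roll":0},{"fingers":74,"tx":0,"ty":-0.05,"tz":0.8,"roll":0},{"fingers":74,"tx":0,"ty":-0.05,"tz":0.8,"roll":0}])

```text
time_s: 18.35
eef_pos: [0.4321, 0.0414, 0.0624]
tool_rot: [0.752, 0.659, -0.002, -0.0]
ft_force: [0.4, 0.1, 0.2]
grip_width: 0.074
gripper_force: 0.0
```

Request:
send_rows(rows=[{"fingers":74,"tx":0,"ty":0,"tz":0.2,"roll":0},{"fingers":74,"tx":0,"ty":0,"tz":0.42,"roll":0},{"fingers":74,"tx":0,"ty":0,"tz":0.42,"roll":0},{"fingers":74,"tx":0,"ty":0,"tz":0.42,"roll":0}])

```text
time_s: 18.85
eef_pos: [0.4339, 0.0421, 0.0228]
tool_rot: [0.752, 0.66, 0.001, 0.0]
ft_force: [0.3, -0.1, 0.0]
grip_width: 0.074
gripper_force: 0.0
```

Request:
send_rows(rows=[{"fingers":30,"tx":0,"ty":0,"tz":0,"roll":0},{"fingers":30,"tx":0,"ty":0,"tz":0,"roll":0},{"fingers":30,"tx":0,"ty":0,"tz":0,"roll":0},{"fingers":30,"tx":0,"ty":0,"tz":0,"roll":0},{"fingers":30,"tx":0,"ty":0,"tz":0,"roll":0}])

```text
time_s: 19.48
eef_pos: [0.4337, 0.0423, 0.0227]
tool_rot: [0.751, 0.66, 0.001, 0.0]
ft_force: [-1.3, -0.1, 7.9]
grip_width: 0.0453
gripper_force: 29.6
```

Request:
send_rows(rows=[{"fingers":30,"tx":0,"ty":0,"tz":0,"roll":0},{"fingers":30,"tx":0,"ty":0,"tz":-0.2,"roll":0},{"fingers":30,"tx":0,"ty":0,"tz":-0.5,"roll":0},{"fingers":30,"tx":0,"ty":0,"tz":-0.8,"roll":0},{"fingers":30,"tx":0,"ty":0,"tz":-0.8,"roll":0}])

```text
time_s: 20.1
eef_pos: [0.4342, 0.0426, 0.1035]
tool_rot: [0.751, 0.66, 0.002, 0.001]
ft_force: [0.1, 0.4, -2.3]
grip_width: 0.0452
gripper_force: 31.5
```

```bash
python3 -c "
from h import *;s=sense();print(yaw(),go([.6405,.096,.1]),s['eef_pos'],s['grip_width'])"
```

```text
-7.422486536292746 [0.796 1.977 0.044] [0.43417806 0.04260337 0.10351878] 0.045220010172954954
```

Request:
send_rows(rows=[{"fingers":30,"tx":0.13,"ty":0.33,"tz":0,"roll":0},{"fingers":30,"tx":0.26,"ty":0.66,"tz":0,"roll":0},{"fingers":30,"tx":0.4,"ty":0.99,"tz":0,"roll":0}])

```text
time_s: 20.48
eef_pos: [0.5364, 0.0693, 0.1006]
tool_rot: [0.751, 0.66, -0.001, -0.001]
ft_force: [0.1, 0.4, -1.7]
grip_width: 0.0454
gripper_force: 31.5
```

Request:
send_rows(rows=[{"fingers":30,"tx":0.13,"ty":0.33,"tz":0,"roll":0},{"fingers":30,"tx":0.26,"ty":0.66,"tz":0,"roll":0},{"fingers":30,"tx":0.4,"ty":0.99,"tz":0,"roll":0},{"fingers":30,"tx":0.4,"ty":0.99,"tz":0,"roll":0}])

```text
time_s: 20.98
eef_pos: [0.641, 0.0969, 0.1002]
tool_rot: [0.751, 0.66, -0.0, 0.0]
ft_force: [-1.2, 0.5, -2.1]
grip_width: 0.046
gripper_force: 31.7
```

Request:
send_rows(rows=[{"fingers":30,"tx":0,"ty":0,"tz":0.2,"roll":0},{"fingers":30,"tx":0,"ty":0,"tz":0.4,"roll":0},{"fingers":30,"tx":0,"ty":0,"tz":0.55,"roll":0},{"fingers":30,"tx":0,"ty":0,"tz":0.55,"roll":0}])

```text
time_s: 21.48
eef_pos: [0.6383, 0.0955, 0.0451]
tool_rot: [0.752, 0.66, -0.001, -0.001]
ft_force: [-0.0, 0.0, -1.7]
grip_width: 0.0453
gripper_force: 31.6
```

```bash
python3 -c "
from h import *;s=sense();print(yaw(),go([.6405,.096,.0432]),s['eef_pos'],s['grip_width'],s['ft_force'])"
```

```text
-7.450300654618196 [0.008 0.021 0.019] [0.63833355 0.09549546 0.04513887] 0.04531323742761508 [-0.00932594  0.03431644 -1.66307131]
```

Request:
send_rows(rows=[{"fingers":30,"tx":0,"ty":0.02,"tz":0.02,"roll":0},{"fingers":30,"tx":0,"ty":0.02,"tz":0.025,"roll":0},{"fingers":74,"tx":0,"ty":0.02,"tz":0.025,"roll":0},{"fingers":74,"tx":0,"ty":0.02,"tz":0.025,"roll":0},{"fingers":74,"tx":0,"ty":0.02,"tz":0.025,"roll":0}])

```text
time_s: 22.1
eef_pos: [0.6417, 0.0956, 0.0446]
tool_rot: [0.751, 0.66, 0.0, 0.0]
ft_force: [-0.9, -0.8, -0.3]
grip_width: 0.0739
gripper_force: 0.0
```

Request:
send_rows(rows=[{"fingers":74,"tx":0,"ty":0,"tz":0,"roll":0},{"fingers":74,"tx":0,"ty":0,"tz":-0.2,"roll":0},{"fingers":74,"tx":0,"ty":0,"tz":-0.6,"roll":0},{"fingers":74,"tx":0,"ty":0,"tz":-1,"roll":0},{"fingers":74,"tx":0,"ty":0,"tz":-1,"roll":0}])

```text
time_s: 22.72
eef_pos: [0.6443, 0.0954, 0.1493]
tool_rot: [0.752, 0.66, 0.004, 0.002]
ft_force: [0.4, -0.2, 0.3]
grip_width: 0.0741
gripper_force: 0.0
```

Request:
send_rows(rows=[{"fingers":40,"tx":-0.45,"ty":-0.1,"tz":0,"roll":0},{"fingers":0,"tx":-0.95,"ty":-0.25,"tz":0,"roll":0},{"fingers":0,"tx":-0.95,"ty":-0.25,"tz":0,"roll":0}])

```text
time_s: 23.1
eef_pos: [0.6024, -0.001, 0.1448]
tool_rot: [0.754, 0.657, -0.001, 0.0]
ft_force: [0.4, 0.5, -0.1]
grip_width: 0.0194
gripper_force: 0.0
```

Request:
send_rows(rows=[{"fingers":0,"tx":-0.45,"ty":-0.15,"tz":0,"roll":0},{"fingers":0,"tx":-0.9,"ty":-0.3,"tz":0,"roll":0},{"fingers":0,"tx":-0.9,"ty":-0.3,"tz":0,"roll":0}])

```text
time_s: 23.48
eef_pos: [0.5613, -0.0845, 0.1447]
tool_rot: [0.754, 0.657, -0.001, 0.0]
ft_force: [0.0, 0.5, -0.2]
grip_width: -0.0003
gripper_force: 0.0
```

Request:
send_rows(rows=[{"fingers":0,"tx":-0.45,"ty":-0.15,"tz":0,"roll":0},{"fingers":0,"tx":-0.8,"ty":-0.3,"tz":0,"roll":0},{"fingers":0,"tx":-0.8,"ty":-0.3,"tz":0,"roll":0}])

```text
time_s: 23.85
eef_pos: [0.5219, -0.1582, 0.1446]
tool_rot: [0.753, 0.658, -0.0, 0.0]
ft_force: [-0.5, 0.1, -1.0]
grip_width: 0.0001
gripper_force: 0.0
```

```bash
python3 -c "
from h import *;s=sense();print(yaw(),go([.584,-.180,.09]),s['eef_pos'],s['ft_force'])
im=grab_frame('top')
c=cv2.resize(im[130:290,180:420],None,fx=3,fy=3);cv2.imwrite('pics/t6.png',c)
print((proj('top',[[.6335,.006,.088],[.6405,.096,.088]])-[180,130])*3)"
```

```text
-7.671636830449136 [-0.133  0.645  0.546] [ 0.52190173 -0.15816832  0.14458014] [-0.46015239  0.08088132 -0.9574096 ]
[[378.90056842 157.05944578]
 [283.11435495 152.15604221]]
```

View pics/t6.png

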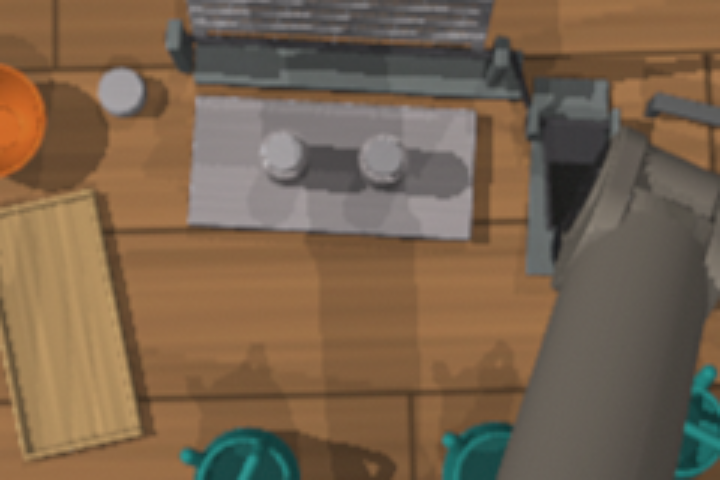

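Both tins stand mid-bed at (283,157) and (382,159). Next I move over the pad and press slowly.

Request:
send_rows(rows=[{"fingers":0,"tx":-0.13,"ty":0.35,"tz":0,"roll":0},{"fingers":0,"tx":-0.13,"ty":0.645,"tz":0.1,"roll":0},{"fingers":0,"tx":-0.13,"ty":0.645,"tz":0.3,"roll":0},{"fingers":0,"tx":-0.13,"ty":0.645,"tz":0.5,"roll":0},{"fingers":0,"tx":-0.13,"ty":0.645,"tz":0.5,"roll":0}])

```text
time_s: 24.52
eef_pos: [0.5832, -0.1761, 0.092]
tool_rot: [0.751, 0.66, -0.001, -0.002]
ft_force: [-0.1, 0.7, -0.3]
grip_width: -0.0001
gripper_force: 0.0
```

Request:
send_rows(rows=[{"fingers":0,"tx":0,"ty":0,"tz":0.04,"roll":0},{"fingers":0,"tx":0,"ty":0,"tz":0.08,"roll":0},{"fingers":0,"tx":0,"ty":0,"tz":0.12,"roll":0},{"fingers":0,"tx":0,"ty":0,"tz":0.16,"roll":0},{"fingers":0,"tx":0,"ty":0,"tz":0.2,"roll":0}])

```text
time_s: 25.15
eef_pos: [0.5856, -0.1776, 0.0745]
tool_rot: [0.751, 0.66, 0.0, 0.0]
ft_force: [0.4, 0.5, 4.2]
grip_width: 0.0003
gripper_force: 1.5
```

```bash
python3 -c "
from h import *;s=sense();print(yaw(),s['eef_pos'],s['ft_force'])
im=grab_frame('scene')
c=cv2.resize(im[120:320,120:340],None,fx=3,fy=3);cv2.imwrite('pics/s7.png',c)"
```

```text
-7.438457649151544 [ 0.58561645 -0.1775953   0.07447959] [0.44159873 0.54237659 4.20173098]
```

View pics/s7.png

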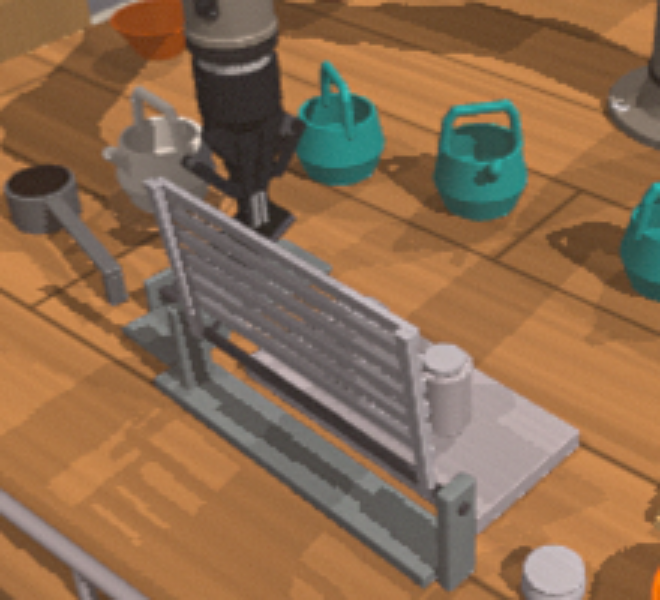

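The closed fingers bear on the pad, which has started to give (4 N), so I press on slowly.

Request:
send_rows(rows=[{"fingers":0,"tx":0,"ty":-0.01,"tz":0.04,"roll":0},{"fingers":0,"tx":0,"ty":-0.03,"tz":0.08,"roll":0},{"fingers":0,"tx":0,"ty":-0.04,"tz":0.12,"roll":0},{"fingers":0,"tx":0,"ty":-0.06,"tz":0.16,"roll":0},{"fingers":0,"tx":0,"ty":-0.07,"tz":0.2,"roll":0}])

```text
time_s: 25.82
eef_pos: [0.5781, -0.1769, 0.0541]
tool_rot: [0.752, 0.66, -0.0, 0.0]
ft_force: [-0.1, -1.7, 4.8]
grip_width: -0.0003
gripper_force: 2.3
```

Request:
send_rows(rows=[{"fingers":0,"tx":0,"ty":-0.01,"tz":0.04,"roll":0},{"fingers":0,"tx":0,"ty":-0.02,"tz":0.08,"roll":0},{"fingers":0,"tx":0,"ty":-0.03,"tz":0.12,"roll":0},{"fingers":0,"tx":0,"ty":-0.04,"tz":0.16,"roll":0}])

```text
time_s: 26.32
eef_pos: [0.5744, -0.1766, 0.0383]
tool_rot: [0.752, 0.66, -0.0, 0.0]
ft_force: [-0.7, -1.7, 6.4]
grip_width: 0.0
gripper_force: 3.2
```

Request:
send_rows(rows=[{"fingers":0,"tx":0,"ty":0,"tz":0.03,"roll":0},{"fingers":0,"tx":0,"ty":-0.01,"tz":0.06,"roll":0},{"fingers":0,"tx":0,"ty":-0.01,"tz":0.08,"roll":0}])

```text
time_s: 26.7
eef_pos: [0.5735, -0.1766, 0.0305]
tool_rot: [0.752, 0.66, 0.0, 0.0]
ft_force: [-1.0, -1.5, 8.3]
grip_width: 0.0001
gripper_force: 3.8
```

Go on in small steps until the force climbs at the stop.

Request:
send_rows(rows=[{"fingers":0,"tx":0,"ty":0,"tz":0.02,"roll":0},{"fingers":0,"tx":0,"ty":0,"tz":0.04,"roll":0}])

```text
time_s: 26.95
eef_pos: [0.5733, -0.1766, 0.0267]
tool_rot: [0.752, 0.66, -0.0, 0.0]
ft_force: [-3.4, -0.5, 13.3]
grip_width: -0.0001
gripper_force: 6.4
```

Request:
send_rows(rows=[{"fingers":0,"tx":0,"ty":0,"tz":0.02,"roll":0},{"fingers":0,"tx":0,"ty":0,"tz":0.03,"roll":0}])

```text
time_s: 27.2
eef_pos: [0.5734, -0.1766, 0.0256]
tool_rot: [0.752, 0.659, 0.001, -0.0]
ft_force: [-9.9, 1.2, 35.9]
grip_width: 0.0006
gripper_force: 17.8
```

```bash
python3 -c "
from h import *
im=grab_frame('scene')
c=cv2.resize(im[120:320,120:340],None,fx=3,fy=3);cv2.imwrite('pics/s8.png',c)"
```

```text
(no output)
```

View pics/s8.png

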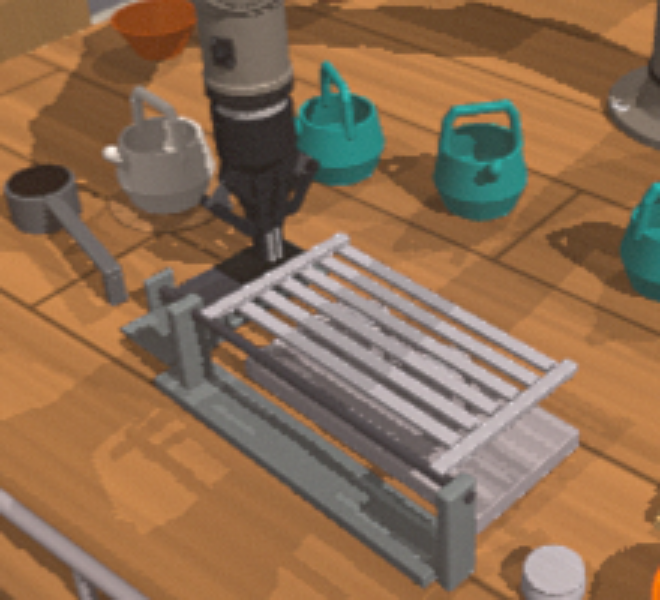

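The platen is level over the tins and the force has jumped to 36 N with no more travel, so the pedal is at its stop. I hold for 1.5 s with slightly less push.

Request:
send_rows(rows=[{"fingers":0,"tx":0,"ty":0,"tz":-0.008,"roll":0},{"fingers":0,"tx":0,"ty":0,"tz":-0.008,"roll":0},{"fingers":0,"tx":0,"ty":0,"tz":-0.008,"roll":0},{"fingers":0,"tx":0,"ty":0,"tz":-0.008,"roll":0},{"fingers":0,"tx":0,"ty":0,"tz":-0.008,"roll":0}])

```text
time_s: 27.88
eef_pos: [0.5733, -0.1766, 0.0257]
tool_rot: [0.752, 0.659, 0.0, 0.0]
ft_force: [-7.2, 0.1, 22.3]
grip_width: -0.0
gripper_force: 10.8
```

Request:
send_rows(rows=[{"fingers":0,"tx":0,"ty":0,"tz":0,"roll":0},{"fingers":0,"tx":0,"ty":0,"tz":0,"roll":0},{"fingers":0,"tx":0,"ty":0,"tz":0,"roll":0},{"fingers":0,"tx":0,"ty":0,"tz":0,"roll":0},{"fingers":0,"tx":0,"ty":0,"tz":0,"roll":0}])

```text
time_s: 28.5
eef_pos: [0.5733, -0.1766, 0.0257]
tool_rot: [0.752, 0.659, 0.0, 0.0]
ft_force: [-6.6, -0.1, 21.7]
grip_width: -0.0002
gripper_force: 10.8
```

Request:
send_rows(rows=[{"fingers":0,"tx":0,"ty":0,"tz":0,"roll":0},{"fingers":0,"tx":0,"ty":0,"tz":0,"roll":0},{"fingers":0,"tx":0,"ty":0,"tz":0,"roll":0},{"fingers":0,"tx":0,"ty":0,"tz":0,"roll":0}])

```text
time_s: 29.0
eef_pos: [0.5733, -0.1766, 0.0257]
tool_rot: [0.752, 0.659, 0.0, 0.0]
ft_force: [-7.1, 0.1, 21.1]
grip_width: 0.0002
gripper_force: 10.8
```

Held 1.8 s at the stop. I let it up slowly, following the arc.

Request:
send_rows(rows=[{"fingers":0,"tx":0,"ty":0,"tz":-0.04,"roll":0},{"fingers":0,"tx":0,"ty":0.01,"tz":-0.09,"roll":0},{"fingers":0,"tx":0,"ty":0.02,"tz":-0.14,"roll":0},{"fingers":0,"tx":0,"ty":0.03,"tz":-0.2,"roll":0},{"fingers":0,"tx":0,"ty":0.04,"tz":-0.26,"roll":0}])

```text
time_s: 29.62
eef_pos: [0.5769, -0.1768, 0.0501]
tool_rot: [0.752, 0.66, -0.0, -0.0]
ft_force: [-0.3, -1.6, 4.9]
grip_width: -0.0003
gripper_force: 2.2
```

Request:
send_rows(rows=[{"fingers":0,"tx":0,"ty":0.01,"tz":-0.06,"roll":0},{"fingers":0,"tx":0,"ty":0.02,"tz":-0.12,"roll":0},{"fingers":0,"tx":0,"ty":0.03,"tz":-0.2,"roll":0},{"fingers":0,"tx":0,"ty":0.03,"tz":-0.3,"roll":0},{"fingers":0,"tx":0,"ty":0.03,"tz":-0.4,"roll":0}])

```text
time_s: 30.25
eef_pos: [0.5793, -0.1763, 0.0902]
tool_rot: [0.751, 0.66, -0.001, -0.001]
ft_force: [-1.4, 0.2, -0.9]
grip_width: 0.0002
gripper_force: 0.0
```

Request:
send_rows(rows=[{"fingers":0,"tx":0,"ty":0,"tz":-0.3,"roll":0},{"fingers":0,"tx":0,"ty":0,"tz":-0.6,"roll":0},{"fingers":60,"tx":0.4,"ty":-0.4,"tz":-0.6,"roll":0},{"fingers":74,"tx":0.9,"ty":-0.8,"tz":-0.6,"roll":0},{"fingers":74,"tx":0.9,"ty":-0.8,"tz":-0.6,"roll":0}])

```text
time_s: 30.88
eef_pos: [0.5091, -0.0724, 0.1493]
tool_rot: [0.749, 0.662, -0.001, -0.003]
ft_force: [1.3, -0.6, 0.9]
grip_width: 0.054
gripper_force: 0.0
```

```bash
python3 -c "
from h import *;s=sense();print(yaw(),s['eef_pos'],s['ft_force'],go([.634,.006,.15]))
t=grab_frame('top');im=grab_frame('scene')
a=cv2.resize(t[130:290,180:400],None,fx=1.7,fy=1.7);b=cv2.resize(im[140:300,160:380],None,fx=1.7,fy=1.7)
cv2.imwrite('pics/b9.png',cv2.resize(np.hstack([a,b]),None,fx=1.05,fy=1.05))
print((proj('top',[[.6335,.006,.0825],[.6405,.096,.0825]])-[180,130])*1.7*1.05)"
```

```text
-7.067400342975962 [ 0.50911682 -0.07239976  0.14931794] [ 1.2703335  -0.64412237  0.92384894] [ 0.932  1.143 -0.01 ]
[[225.3632126   94.05205047]
 [168.61646245  91.14612871]]
```

View pics/b9.png

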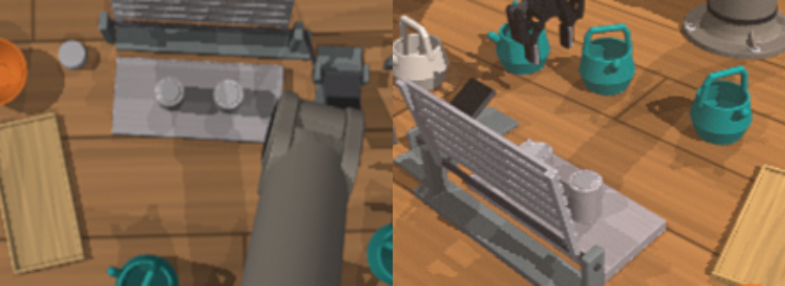

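The pedal and platen are back up and the tins are still upright at (170,92) and (228,94) in the left half. I fetch the left one.

Request:
send_rows(rows=[{"fingers":74,"tx":0.5,"ty":0.3,"tz":0,"roll":0},{"fingers":74,"tx":0.92,"ty":0.55,"tz":0,"roll":0},{"fingers":74,"tx":0.92,"ty":0.55,"tz":0,"roll":0}])

```text
time_s: 31.35
eef_pos: [0.5818, 0.0096, 0.1498]
tool_rot: [0.75, 0.661, 0.0, 0.0]
ft_force: [-1.3, -0.5, -0.9]
grip_width: 0.0739
gripper_force: 0.0
```

Request:
send_rows(rows=[{"fingers":74,"tx":0.5,"ty":0.3,"tz":0,"roll":0},{"fingers":74,"tx":0.92,"ty":0.55,"tz":0,"roll":0},{"fingers":74,"tx":0.92,"ty":0.55,"tz":0,"roll":0},{"fingers":74,"tx":0.92,"ty":0.55,"tz":0,"roll":0}])

```text
time_s: 31.85
eef_pos: [0.6453, 0.0883, 0.1498]
tool_rot: [0.752, 0.659, -0.001, 0.0]
ft_force: [-0.4, -0.8, -0.1]
grip_width: 0.0736
gripper_force: 0.0
```

```bash
python3 -c "
from h import *;s=sense();print(yaw(),s['eef_pos'],go([.6415,.0955,.043]))"
```

```text
-7.579000041062185 [0.64532685 0.08832182 0.14975748] [ 0.068 -0.047  1.067]
```

Request:
send_rows(rows=[{"fingers":74,"tx":0.07,"ty":-0.05,"tz":0,"roll":0},{"fingers":74,"tx":0.07,"ty":-0.05,"tz":0.25,"roll":0},{"fingers":74,"tx":0.07,"ty":-0.05,"tz":0.5,"roll":0},{"fingers":74,"tx":0.07,"ty":-0.05,"tz":0.75,"roll":0},{"fingers":74,"tx":0.07,"ty":-0.05,"tz":0.75,"roll":0}])

```text
time_s: 32.48
eef_pos: [0.6394, 0.0977, 0.0736]
tool_rot: [0.752, 0.659, -0.002, -0.001]
ft_force: [0.8, -0.8, 0.2]
grip_width: 0.0741
gripper_force: 0.0
```

Request:
send_rows(rows=[{"fingers":74,"tx":0,"ty":0,"tz":0.2,"roll":0},{"fingers":74,"tx":0,"ty":0,"tz":0.32,"roll":0},{"fingers":74,"tx":0,"ty":0,"tz":0.32,"roll":0}])

```text
time_s: 32.85
eef_pos: [0.6406, 0.0985, 0.042]
tool_rot: [0.752, 0.66, -0.001, -0.0]
ft_force: [1.0, -0.4, 1.1]
grip_width: 0.0743
gripper_force: 0.0
```

Request:
send_rows(rows=[{"fingers":30,"tx":0,"ty":0,"tz":0,"roll":0},{"fingers":30,"tx":0,"ty":0,"tz":0,"roll":0},{"fingers":30,"tx":0,"ty":0,"tz":0,"roll":0},{"fingers":30,"tx":0,"ty":0,"tz":0,"roll":0},{"fingers":30,"tx":0,"ty":0,"tz":0,"roll":0}])

```text
time_s: 33.48
eef_pos: [0.6421, 0.0986, 0.0438]
tool_rot: [0.751, 0.66, 0.001, 0.0]
ft_force: [-0.8, -0.2, 5.5]
grip_width: 0.0457
gripper_force: 31.2
```

Request:
send_rows(rows=[{"fingers":30,"tx":0,"ty":0,"tz":0,"roll":0},{"fingers":30,"tx":0,"ty":0,"tz":-0.2,"roll":0},{"fingers":30,"tx":0,"ty":0,"tz":-0.5,"roll":0},{"fingers":30,"tx":0,"ty":0,"tz":-0.8,"roll":0},{"fingers":30,"tx":0,"ty":0,"tz":-0.8,"roll":0}])

```text
time_s: 34.1
eef_pos: [0.643, 0.0987, 0.1261]
tool_rot: [0.752, 0.66, 0.002, 0.001]
ft_force: [-0.6, -0.1, -2.2]
grip_width: 0.0456
gripper_force: 31.1
```

```bash
python3 -c "
from h import *;s=sense();print(yaw(),s['eef_pos'],s['grip_width'],go([.53,.333,.12]), go([.53,.333,.029]))"
```

```text
-7.443970813767624 [0.64303558 0.09867246 0.12608998] 0.04558958417477974 [ 2.177 -1.425  0.059] [ 2.175 -1.429  0.969]
```

Request:
send_rows(rows=[{"fingers":30,"tx":0.25,"ty":-0.15,"tz":0,"roll":0},{"fingers":30,"tx":0.5,"ty":-0.3,"tz":0,"roll":0},{"fingers":30,"tx":0.727,"ty":-0.453,"tz":0,"roll":0}])

```text
time_s: 34.48
eef_pos: [0.6045, 0.1774, 0.122]
tool_rot: [0.751, 0.66, -0.001, -0.001]
ft_force: [0.5, -0.5, -1.3]
grip_width: 0.0455
gripper_force: 31.2
```

Request:
send_rows(rows=[{"fingers":30,"tx":0.25,"ty":-0.15,"tz":0,"roll":0},{"fingers":30,"tx":0.5,"ty":-0.3,"tz":0,"roll":0},{"fingers":30,"tx":0.727,"ty":-0.453,"tz":0,"roll":0}])

```text
time_s: 34.85
eef_pos: [0.569, 0.2553, 0.122]
tool_rot: [0.751, 0.66, -0.001, -0.0]
ft_force: [-0.1, 0.4, -1.0]
grip_width: 0.0452
gripper_force: 31.2
```

Request:
send_rows(rows=[{"fingers":30,"tx":0.25,"ty":-0.15,"tz":0,"roll":0},{"fingers":30,"tx":0.5,"ty":-0.3,"tz":0,"roll":0},{"fingers":30,"tx":0.727,"ty":-0.453,"tz":0,"roll":0},{"fingers":30,"tx":0.727,"ty":-0.453,"tz":0,"roll":0}])

```text
time_s: 35.35
eef_pos: [0.5324, 0.3352, 0.1218]
tool_rot: [0.75, 0.662, -0.001, -0.001]
ft_force: [-0.3, 0.6, -1.1]
grip_width: 0.0451
gripper_force: 31.2
```

Request:
send_rows(rows=[{"fingers":30,"tx":0,"ty":0,"tz":0.25,"roll":0},{"fingers":30,"tx":0,"ty":0,"tz":0.5,"roll":0},{"fingers":30,"tx":0,"ty":0,"tz":0.75,"roll":0},{"fingers":30,"tx":0,"ty":0,"tz":0.85,"roll":0},{"fingers":30,"tx":0,"ty":0,"tz":0.85,"roll":0}])

```text
time_s: 35.98
eef_pos: [0.5348, 0.3314, 0.0375]
tool_rot: [0.752, 0.659, -0.001, 0.0]
ft_force: [0.0, 0.6, -1.6]
grip_width: 0.0453
gripper_force: 31.2
```

```bash
python3 -c "
from h import *;s=sense();print(yaw(),s['eef_pos'],s['ft_force'],go([.537,.334,.0297]))"
```

```text
-7.481972029662317 [0.53475085 0.33143524 0.03750084] [ 0.0053897   0.57852405 -1.56628725] [0.028 0.019 0.078]
```

Request:
send_rows(rows=[{"fingers":30,"tx":0.02,"ty":0.02,"tz":0.04,"roll":0},{"fingers":30,"tx":0.02,"ty":0.02,"tz":0.065,"roll":0},{"fingers":30,"tx":0.02,"ty":0.02,"tz":0.08,"roll":0},{"fingers":30,"tx":0.02,"ty":0.02,"tz":0.08,"roll":0}])

```text
time_s: 36.48
eef_pos: [0.5371, 0.3342, 0.0301]
tool_rot: [0.751, 0.66, -0.0, -0.0]
ft_force: [-0.2, 0.3, -1.5]
grip_width: 0.0453
gripper_force: 31.2
```

Request:
send_rows(rows=[{"fingers":74,"tx":0,"ty":0,"tz":0,"roll":0},{"fingers":74,"tx":0,"ty":0,"tz":0,"roll":0},{"fingers":74,"tx":0,"ty":0,"tz":0,"roll":0},{"fingers":74,"tx":0,"ty":0,"tz":0,"roll":0}])

```text
time_s: 36.98
eef_pos: [0.5372, 0.3342, 0.0302]
tool_rot: [0.751, 0.66, 0.0, -0.0]
ft_force: [0.3, -0.5, -0.6]
grip_width: 0.0742
gripper_force: 0.0
```

Request:
send_rows(rows=[{"fingers":74,"tx":0,"ty":0,"tz":-0.2,"roll":0},{"fingers":74,"tx":0,"ty":0,"tz":-0.6,"roll":0},{"fingers":74,"tx":0,"ty":0,"tz":-1,"roll":0},{"fingers":74,"tx":0,"ty":0,"tz":-1,"roll":0}])

```text
time_s: 37.48
eef_pos: [0.5397, 0.3352, 0.135]
tool_rot: [0.752, 0.66, 0.004, 0.0]
ft_force: [0.6, 1.1, 0.2]
grip_width: 0.0741
gripper_force: 0.0
```

```bash
python3 -c "
from h import *;s=sense();print(yaw(),s['eef_pos'],s['ft_force'],go([.635,.0057,.15]))
t=grab_frame('top')
cv2.imwrite('pics/t10.png',cv2.resize(t[130:290,150:390],None,fx=2.5,fy=2.5))
print((proj('top',[[.635,.0057,.0825],[.537,.334,.0685]])-[150,130])*2.5)"
```

```text
-7.465134307957863 [0.53974087 0.33524558 0.13497875] [0.56520469 1.07649291 0.2098935 ] [-3.143  1.373 -0.16 ]
[[390.86351234 130.4127585 ]
 [105.02978644 224.64651696]]
```

View pics/t10.png

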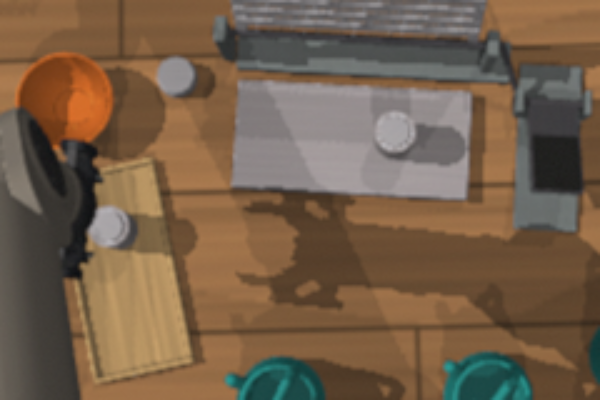

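The first tin stands in the tray at (111,227), and the other is on the bed at (395,132), about where expected. I fetch it.

Request:
send_rows(rows=[{"fingers":74,"tx":-0.4,"ty":0.17,"tz":-0.1,"roll":0},{"fingers":74,"tx":-0.8,"ty":0.343,"tz":-0.16,"roll":0},{"fingers":74,"tx":-0.8,"ty":0.343,"tz":-0.16,"roll":0}])

```text
time_s: 37.9
eef_pos: [0.562, 0.2452, 0.1465]
tool_rot: [0.754, 0.657, -0.0, 0.001]
ft_force: [-0.4, 0.7, 0.3]
grip_width: 0.0738
gripper_force: 0.0
```

Request:
send_rows(rows=[{"fingers":74,"tx":-0.4,"ty":0.17,"tz":0,"roll":0},{"fingers":74,"tx":-0.8,"ty":0.343,"tz":0,"roll":0},{"fingers":74,"tx":-0.8,"ty":0.343,"tz":0,"roll":0}])

```text
time_s: 38.28
eef_pos: [0.5848, 0.1626, 0.1459]
tool_rot: [0.753, 0.658, -0.001, 0.001]
ft_force: [0.1, -0.8, -0.2]
grip_width: 0.0736
gripper_force: 0.0
```

Request:
send_rows(rows=[{"fingers":74,"tx":-0.4,"ty":0.17,"tz":0,"roll":0},{"fingers":74,"tx":-0.8,"ty":0.343,"tz":0,"roll":0},{"fingers":74,"tx":-0.8,"ty":0.343,"tz":0,"roll":0}])

```text
time_s: 38.65
eef_pos: [0.6084, 0.0798, 0.1459]
tool_rot: [0.753, 0.658, -0.001, 0.0]
ft_force: [0.4, -0.0, 0.4]
grip_width: 0.0736
gripper_force: 0.0
```

Request:
send_rows(rows=[{"fingers":74,"tx":-0.4,"ty":0.17,"tz":0,"roll":0},{"fingers":74,"tx":-0.78,"ty":0.343,"tz":0,"roll":0},{"fingers":74,"tx":-0.78,"ty":0.343,"tz":0,"roll":0},{"fingers":74,"tx":-0.78,"ty":0.343,"tz":0,"roll":0}])

```text
time_s: 39.15
eef_pos: [0.6317, 0.0037, 0.1454]
tool_rot: [0.751, 0.661, -0.0, -0.001]
ft_force: [0.4, 0.2, -0.3]
grip_width: 0.0736
gripper_force: 0.0
```

```bash
python3 -c "
from h import *;s=sense();print(yaw(),s['eef_pos'],go([.634,.003,.043]))"
```

```text
-7.307959607712219 [0.63166998 0.00372319 0.14541155] [-0.005  0.026  1.024]
```

Request:
send_rows(rows=[{"fingers":74,"tx":0,"ty":0.02,"tz":0.2,"roll":0},{"fingers":74,"tx":0,"ty":0.02,"tz":0.45,"roll":0},{"fingers":74,"tx":0,"ty":0.02,"tz":0.7,"roll":0},{"fingers":74,"tx":0,"ty":0.02,"tz":0.7,"roll":0}])

```text
time_s: 39.65
eef_pos: [0.6317, 0.0025, 0.073]
tool_rot: [0.751, 0.661, -0.002, -0.002]
ft_force: [0.5, -1.0, 0.6]
grip_width: 0.0743
gripper_force: 0.0
```

Request:
send_rows(rows=[{"fingers":74,"tx":0,"ty":0,"tz":0.2,"roll":0},{"fingers":74,"tx":0,"ty":0,"tz":0.32,"roll":0},{"fingers":74,"tx":0,"ty":0,"tz":0.32,"roll":0}])

```text
time_s: 40.02
eef_pos: [0.6333, 0.0009, 0.043]
tool_rot: [0.751, 0.66, -0.001, -0.001]
ft_force: [0.2, 0.1, -0.2]
grip_width: 0.0737
gripper_force: 0.0
```

Request:
send_rows(rows=[{"fingers":30,"tx":0,"ty":0,"tz":0,"roll":0},{"fingers":30,"tx":0,"ty":0,"tz":0,"roll":0},{"fingers":30,"tx":0,"ty":0,"tz":0,"roll":0},{"fingers":30,"tx":0,"ty":0,"tz":0,"roll":0},{"fingers":30,"tx":0,"ty":0,"tz":0,"roll":0}])

```text
time_s: 40.65
eef_pos: [0.6347, 0.0007, 0.0449]
tool_rot: [0.752, 0.66, 0.001, 0.0]
ft_force: [-0.0, -1.1, 6.0]
grip_width: 0.0454
gripper_force: 31.3
```

Request:
send_rows(rows=[{"fingers":30,"tx":0,"ty":0,"tz":0,"roll":0},{"fingers":30,"tx":0,"ty":0,"tz":-0.2,"roll":0},{"fingers":30,"tx":0,"ty":0,"tz":-0.5,"roll":0},{"fingers":30,"tx":0,"ty":0,"tz":-0.8,"roll":0},{"fingers":30,"tx":0,"ty":0,"tz":-0.8,"roll":0}])

```text
time_s: 41.28
eef_pos: [0.6356, 0.0007, 0.127]
tool_rot: [0.752, 0.66, 0.002, 0.001]
ft_force: [0.2, 0.4, -1.4]
grip_width: 0.0452
gripper_force: 31.2
```

```bash
python3 -c "
from h import *;s=sense();print(yaw(),s['eef_pos'],s['grip_width'],go([.439,.314,.12]))"
```

```text
-7.442329509359638 [0.63558535 0.00070723 0.12699582] 0.04522001701307306 [ 2.852 -2.355  0.063]
```

Request:
send_rows(rows=[{"fingers":30,"tx":0.25,"ty":-0.2,"tz":0,"roll":0},{"fingers":30,"tx":0.5,"ty":-0.4,"tz":0,"roll":0},{"fingers":30,"tx":0.75,"ty":-0.6,"tz":0,"roll":0},{"fingers":30,"tx":0.95,"ty":-0.785,"tz":0,"roll":0}])

```text
time_s: 41.78
eef_pos: [0.5668, 0.1065, 0.123]
tool_rot: [0.751, 0.66, -0.001, -0.001]
ft_force: [0.8, 0.8, -1.0]
grip_width: 0.0449
gripper_force: 31.3
```

Request:
send_rows(rows=[{"fingers":30,"tx":0.25,"ty":-0.2,"tz":0,"roll":0},{"fingers":30,"tx":0.5,"ty":-0.4,"tz":0,"roll":0},{"fingers":30,"tx":0.75,"ty":-0.6,"tz":0,"roll":0},{"fingers":30,"tx":0.95,"ty":-0.785,"tz":0,"roll":0}])

```text
time_s: 42.28
eef_pos: [0.5013, 0.2105, 0.1232]
tool_rot: [0.751, 0.66, -0.001, -0.0]
ft_force: [0.0, 0.1, -2.0]
grip_width: 0.0451
gripper_force: 31.3
```

Request:
send_rows(rows=[{"fingers":30,"tx":0.25,"ty":-0.2,"tz":0,"roll":0},{"fingers":30,"tx":0.5,"ty":-0.4,"tz":0,"roll":0},{"fingers":30,"tx":0.75,"ty":-0.6,"tz":0,"roll":0},{"fingers":30,"tx":0.95,"ty":-0.785,"tz":0,"roll":0},{"fingers":30,"tx":0.95,"ty":-0.785,"tz":0,"roll":0}])

```text
time_s: 42.9
eef_pos: [0.435, 0.3158, 0.1231]
tool_rot: [0.75, 0.662, -0.001, -0.0]
ft_force: [-0.0, -0.2, -2.3]
grip_width: 0.0453
gripper_force: 31.4
```

Request:
send_rows(rows=[{"fingers":30,"tx":0,"ty":0,"tz":0.25,"roll":0},{"fingers":30,"tx":0,"ty":0,"tz":0.5,"roll":0},{"fingers":30,"tx":0,"ty":0,"tz":0.75,"roll":0},{"fingers":30,"tx":0,"ty":0,"tz":0.85,"roll":0},{"fingers":30,"tx":0,"ty":0,"tz":0.85,"roll":0}])

```text
time_s: 43.52
eef_pos: [0.4374, 0.313, 0.0387]
tool_rot: [0.752, 0.659, -0.001, 0.0]
ft_force: [0.5, 0.2, -1.1]
grip_width: 0.0454
gripper_force: 31.3
```

```bash
python3 -c "
from h import *;s=sense();print(yaw(),s['eef_pos'],s['ft_force'],go([.439,.314,.031]))"
```

```text
-7.485640868363311 [0.43737194 0.31296781 0.03865918] [ 0.53005163  0.17083193 -1.12863643] [0.012 0.015 0.077]
```

Request:
send_rows(rows=[{"fingers":30,"tx":0,"ty":0,"tz":0.04,"roll":0},{"fingers":30,"tx":0,"ty":0,"tz":0.065,"roll":0},{"fingers":30,"tx":0,"ty":0,"tz":0.078,"roll":0},{"fingers":30,"tx":0,"ty":0,"tz":0.078,"roll":0}])

```text
time_s: 44.02
eef_pos: [0.4374, 0.314, 0.0314]
tool_rot: [0.751, 0.66, 0.0, -0.0]
ft_force: [-0.4, 0.3, -1.2]
grip_width: 0.0454
gripper_force: 31.3
```

Request:
send_rows(rows=[{"fingers":68,"tx":0,"ty":0,"tz":0,"roll":0},{"fingers":68,"tx":0,"ty":0,"tz":0,"roll":0},{"fingers":68,"tx":0,"ty":0,"tz":0,"roll":0},{"fingers":68,"tx":0,"ty":0,"tz":0,"roll":0}])

```text
time_s: 44.52
eef_pos: [0.4374, 0.3139, 0.0313]
tool_rot: [0.751, 0.66, 0.0, -0.0]
ft_force: [-1.0, 0.3, -0.9]
grip_width: 0.0678
gripper_force: 0.0
```

Request:
send_rows(rows=[{"fingers":68,"tx":0,"ty":0,"tz":-0.2,"roll":0},{"fingers":68,"tx":0,"ty":0,"tz":-0.6,"roll":0},{"fingers":68,"tx":0,"ty":0,"tz":-1,"roll":0},{"fingers":68,"tx":0,"ty":0,"tz":-1,"roll":0}])

```text
time_s: 45.02
eef_pos: [0.4391, 0.3151, 0.134]
tool_rot: [0.752, 0.66, 0.003, -0.0]
ft_force: [0.5, 0.3, -1.8]
grip_width: 0.068
gripper_force: 0.0
```

Request:
send_rows(rows=[{"fingers":68,"tx":-0.5,"ty":0,"tz":-0.5,"roll":0},{"fingers":68,"tx":-1,"ty":0,"tz":-0.7,"roll":0},{"fingers":68,"tx":-1,"ty":0,"tz":-0.7,"roll":0}])

```text
time_s: 45.4
eef_pos: [0.4246, 0.211, 0.2021]
tool_rot: [0.753, 0.658, 0.001, -0.001]
ft_force: [-0.5, 0.2, 0.1]
grip_width: 0.0681
gripper_force: 0.0
```

Request:
send_rows(rows=[{"fingers":68,"tx":-0.5,"ty":0.2,"tz":0,"roll":0},{"fingers":68,"tx":-1,"ty":0.4,"tz":0,"roll":0},{"fingers":68,"tx":-1,"ty":0.4,"tz":0,"roll":0},{"fingers":68,"tx":-1,"ty":0.4,"tz":0,"roll":0}])

```text
time_s: 45.9
eef_pos: [0.4508, 0.1113, 0.2006]
tool_rot: [0.751, 0.66, -0.001, -0.0]
ft_force: [-0.5, 0.0, -0.3]
grip_width: 0.0681
gripper_force: 0.0
```

```bash
python3 -c "
from h import *
cv2.imwrite('pics/s11.png',grab_frame('scene'));cv2.imwrite('pics/t11.png',grab_frame('top'))
a=cv2.imread('pics/s11.png')[110:370,90:500];cv2.imwrite('pics/s11c.png',cv2.resize(a,None,fx=1.9,fy=1.9))
cv2.imwrite('pics/t11c.png',cv2.resize(cv2.imread('pics/t11.png')[120:310,100:500],None,fx=2,fy=2))"
```

```text
(no output)
```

View pics/s11c.png

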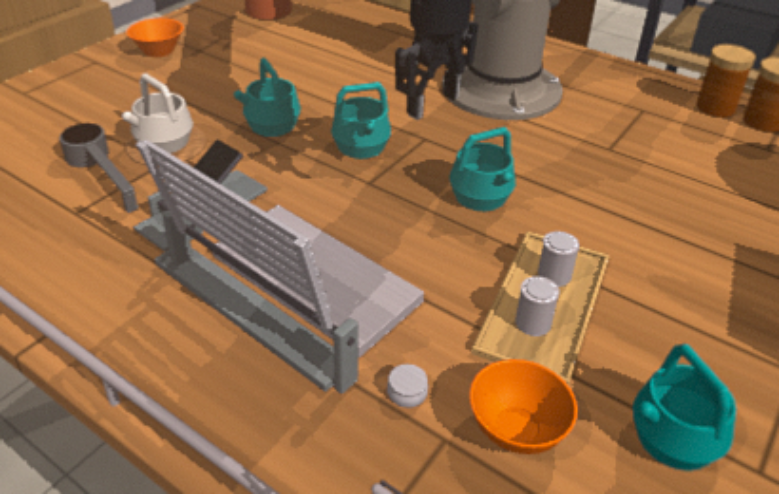

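View pics/t11c.png

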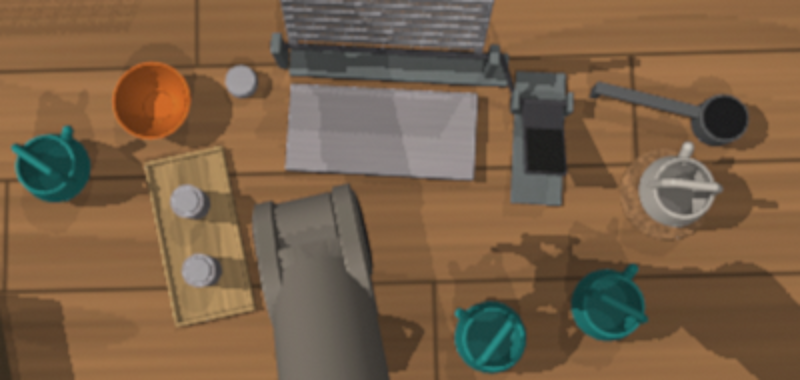

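Both tins stand upright in the tray at (188,201) and (201,270) with their lids pressed in. The jug is upright on the mat at (677,191), the press is open and empty, and the bystanders are where they were.

```bash
python3 -c "
from plant import hand_in;print(hand_in())"
```

```text
the job is handed in; nothing more can be done
None
```

The job is handed in: the jug is on the cork mat, both tins that were present were pressed with the pedal held at its stop for 1.8 s, and both now stand upright in the tray, with the bowl, dipper and spice tin untouched.

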